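Brief a workmate by pointing: powder, jar, lid

ROBOT

A 7-joint arm with a two-finger parallel gripper is mounted at the origin on a cart in front of the work surface, level with it; the furniture and walls round the work are solid. World frame = base frame: x ahead of the robot, y to its left, z up, the work surface at z = 0. Lengths are in m, angles in rad, forces in N, time in s.
With the tool pointing down it reaches from about 0.425 to 0.95 m from the base axis. Payload 4.7 kg.
Tool frame: the origin (TCP) lies between the finger pads; the fingertips stand 19 mm ahead of it and the grasp point (between the pads) is the TCP (finger_overhang is the z of the fingertips in the tool frame, in m); z points along the fingers, y is the line along which they close (so a half turn about z gives the same grasp; the last joint's range is limited). The gripper opens to 85 mm and grips with 20 to 120 N. Pads are 22 mm wide; open, the fingers measure 114 mm over their backs; the gripper's body (76 mm by 85 mm) begins 54 mm behind the grasp point. The pads swing forward as they close: fully open they stand 13 mm farther back than shut.
Start: joints at [1.214, 0.469, -0.049, 1.532, 0.024, 1.141, -0.082], TCP at [0.217, -0.639, 0.25] pointing down, gripper open.
Joint ranges: [-2.59, 2.59], [-0.33, 1.99], [-1.39, 1.29], [0.1, 2.45], [-1.04, 4.18], [0.21, 1.99], [-2.66, 2.66]. Speed limits (rad/s): [2.57, 2.57, 3.14, 3.14, 3.14, 3.14, 3.14].

INTERFACE

Orientations are given as a unit quaternion [w, x, y, z].
In Python, from bench import * gives the robot as it stands.
- The arm moves only by the tool play_rows, never from a script. Its argument "series" is a list of rows, each an object with "twist": the turn, a rotation vector about the tool's x, y, z in degrees, a list of three; "slide": the shift along the tool's x, y, z in cm, a list of three; "claw": the closure, from -1 (fully open) to 1 (shut). A call has 1 to 10 rows; each row shifts and turns the commanded pose from where the row before left it, along the tool's axes as they then stand; what a row does not reach is not made up. A row lasts 1/8 s, in which the tool goes at most 62.5 mm and 10.7 degrees, less where a joint would pass 70% of its speed; a pose out of reach is approached as far as the arm can. A call is refused whole if a number of a shift passes 6.25 or a number of a turn 10.7, either way. A call with a gripper value outside its range is refused whole. The fingers move at their own pace and stop on an object; the grip force is fixed at half the most. Time passes only in rows, so rows that do not move let the fingers close. It gives the time, the measured TCP pose, the force, the opening and the grip force at its end, in the units of the state.
- get_state(): the state, without advancing time (a new reading comes with each control period).
- get_image(name): name is "scene" or "top" or "wrist"; returns (picture, depth): 384x512x3 uint8, red, green, blue; 384x512 float32, m along the optical axis (not along the pixel's ray), 0 where there is no reading.
- camera_info(name): a dict with "intrinsics" (3x3 intrinsics, pixels), "R" (3x3) and "t" (3): a world point X has camera coordinates R X + t. Camera axes: x right, y down, z forward; pixel columns grow to the right and rows downward; lengths in m; the calibration is good to about 2 mm. A picture is of the moment at which its call begins: read the wrist's pose just before it. camera_info takes no time and is no camera call; for the wrist camera it gives the pose at the moment of the call.
- close_job(): hands the job in; it is judged then, once.
The state is a dict: "time_s": time; "q": joint angles; "joint_velocities": joint speeds; "effort": joint torques, N m; "eef_pos": TCP position; "orientation": TCP orientation; "force": force on the tool from outside, world axes, zero at the start; "torque": the same for the moment, N m; "gripper_width": finger opening in m; "grasp_force": force on a finger pad.
Only numpy, scipy, OpenCV 4.12 (cv2) and the standard library are available. Lean on these libraries where they do the work, as an engineer would, in place of code of your own. Each camera call takes 0.05 s, during which the arm holds its last target. There are 200 camera calls.

TASK

At the front right corner of the bench, show a workmate how to put the polishing powder away by pointing straight down with the fingertips: first at the tub of pale powder, then at the empty jar it goes into, and last at the white lid that closes that jar. Hold still at each for a good two seconds with the fingertips two to four centimetres above the middle of its top, and finish still pointing at the lid. Touch and move nothing, and do not come down over the green lid of filings or the cap of beads.

Things in the scene. Friction and masses are not known exactly. Their poses are not given: they have to be found in the camera images.
- powder_tub_top (a point): Middle of the mouth, level with the rim, of the low off-white round tub filled with pale grey polishing powder: 95 mm across, 45 mm high. The z axis points up. It stands loose on the bench.
- small_jar_top (a point): Middle of the mouth, level with the rim, of the empty, open off-white jar with slightly sloping sides: 69 mm across, 60 mm high. The z axis points up. It stands loose on the bench.
- white_jar_lid_top (a point): Middle of the top of the empty jar's dusty white lid, a plain disc lying flat: 73 mm across, 14 mm high. The z axis points up. It stands loose on the bench.
- bead_cap_top (a point): Bystander: middle, at rim height, of the small white jar cap full of brown and white beads, the one nearest the robot: 58 mm across, 13 mm high. The z axis points up. It stands loose on the bench.
- splash_board: Fixed thin upright board that divides the bench, to the left of the work (about 0.02 m thick, from the front edge of the bench 0.47 m back along x, 0.42 m high). Origin at the bottom of the middle of its length; x runs along it.
- torch_block: Fixed timber block with a gas torch on it, at the back right of the work, 0.18 m high. Origin under its middle. The torch's burner stands out along the block's +y axis, towards the work, to 0.12 m from the origin, and is 0.05 to 0.155 m above the bench.
- filings_lid_top (a point): Bystander: middle, at rim height, of the dark green lid full of bright metal filings: 85 mm across, 15 mm high. The z axis points up. It stands loose on the bench.
There are look-alikes about, which are no part of the job. What is shaped like the part that bears white_jar_lid_top but blue or turquoise is not meant.

How it is judged:
By the outcome, as a careful person would: the job done as asked, in the order asked, and still so for the second after the job is handed in, with the robot touching nothing.
It also fails if it takes over 56 s, if anything falls off the work surface, if the arm or the gripper's body presses on something with over 40 N, if the wrist force passes 120 N, or if a joint passes its speed limit or range.

## Working session

There is one attempt and no reset: what is moved stays moved. The work goes in short steps, Python scripts to look and compute and a tool call to move; the robot and the scene stay as the last step left them, time stands still between calls to the robot, and variables do not carry over. Pictures are saved under pics/ and viewed, at most 10 in all, crops included, and the job is handed in when it is done.

Besides the shell and the picture viewer there is one more tool, called as name(argument=value, ...), one argument or row to a line, values as JSON. play_rows: Moves the arm, as the interface text tells. Its arguments: {"type":"object","properties":{"series":{"type":"array","items":{"type":"object","properties":{"twist":{"type":"array","items":{"type":"number"}},"slide":{"type":"array","items":{"type":"number"}},"claw":{"type":"number"}}}}},"required":["series"]}

```bash
mkdir -p pics; python3 - <<'E'
from bench import *
import cv2,numpy as np
s=get_state();print(s['time_s'],s['eef_pos'],s['orientation'])
for n in("top","scene"):
    p,d=get_image(n);c=camera_info(n);np.savez(f"{n}.npz",p=p,d=d,K=c['intrinsics'],R=c['R'],t=c['t'])
    cv2.imwrite(f"pics/{n}0.png",p[:,:,::-1])
    print(n,-np.array(c['R']).T@c['t'])
E
```

```text
0.0 [ 0.21715036 -0.63850902  0.24921526] [-1.00416405e-03  9.86598129e-01  1.63165807e-01 -2.09745035e-04]
top [0.48701092 0.0039135  1.3495182 ]
scene [ 0.05237567 -0.52012386  0.50712426]
```

View pics/top0.png

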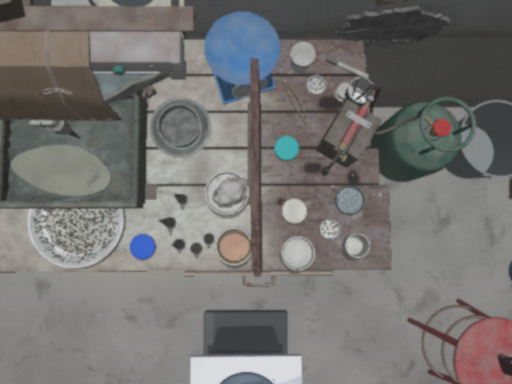

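View pics/scene0.png

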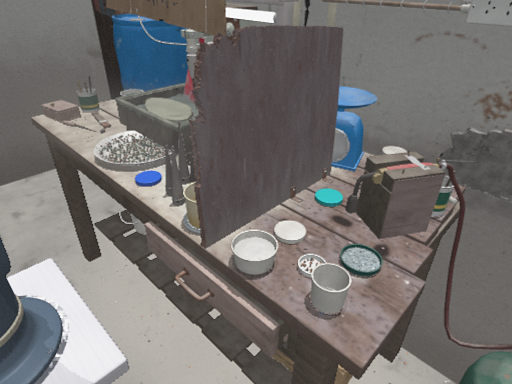

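The top view shows these candidates:
- **Tub:** pale powder tub at (298,253). The tan pot at (235,247) is beyond the board.
- **Jar:** open jar at (357,246). There is another pot at (345,92) by the torch.
- **Lid:** white disc at (294,210). Look-alikes are turquoise (286,148), blue (142,246) and the far white disc (303,54).
- **Keep clear of:** bead cap (330,229) and filings lid (349,200).

I choose the front right group. Next I measure it and check one close crop.

```bash
cat > m.py <<'E'
import numpy as np
def ray(c,u,v,z):
    R,t,K=c['R'],c['t'],c['K'];o=-R.T@t
    r=R.T@np.linalg.inv(K)@np.array([u,v,1.]);return o+r*(z-o[2])/r[2]
def pix(c,X):
    x=c['K']@(c['R']@np.array(X)+c['t']);return x[:2]/x[2]
E
python3 - <<'E'
from m import *
import cv2
c=np.load('top.npz');p=c['p'];d=c['d']
hsv=cv2.cvtColor(p,cv2.COLOR_RGB2HSV)
K,R,t=c['K'],c['R'],c['t']
v,u=np.mgrid[:384,:512]
P=(np.stack([(u-K[0,2])/K[0,0]*d,(v-K[1,2])/K[1,1]*d,d],-1)-t)@R
for n,(a,b),h,D in(("tub",(298,253),.045,.095),("jar",(357,246),.06,.069),("lid",(294,210),.014,.073),("bead",(330,229),.013,.058),("fil",(349,200),.015,.085),("torch",(350,140),.18,.1)):
    print(n,ray(c,a,b,h).round(3),"depth pt",P[b,a].round(3), end=' ')
    if h<.1:
        g=ray(c,a,b,h); r=np.hypot(P[...,0]-g[0],P[...,1]-g[1])
        m=(r<D/2+.015)&(abs(P[...,2]-h)<(.005 if h<.02 else .01))&(d>0)
        if m.sum()>5:
            q=np.argwhere(m)[:,::-1].astype(np.float32);(e,rad)=cv2.minEnclosingCircle(q)
            print("n",m.sum(),"c",np.round(e,1),ray(c,*e,h).round(3),"diam",round(2*rad*(1.35-h)/K[0,0],3))
            continue
    print()
print("table z",P[225,310].round(3),P[180,310].round(3))
cv2.imwrite('pics/crop.png',cv2.resize(p[120:280,240:400,::-1],None,fx=3.7,fy=3.7,interpolation=cv2.INTER_CUBIC))
E
```

```text
tub [ 0.439 -0.147  0.045] depth pt [ 0.439 -0.149  0.032] n 327 c [298.  253.1] [ 0.439 -0.147  0.045] diam 0.096
jar [ 0.459 -0.311  0.06 ] depth pt [ 0.457 -0.326 -0.001] n 110 c [357.8 245.4] [ 0.46  -0.313  0.06 ] diam 0.069
lid [ 0.562 -0.141  0.014] depth pt [ 0.562 -0.141  0.012] n 461 c [294.3 210.8] [ 0.56  -0.142  0.014] diam 0.072
bead [ 0.507 -0.245  0.013] depth pt [ 0.507 -0.247  0.004] n 93 c [329.7 229.2] [ 0.506 -0.244  0.013] diam 0.058
fil [ 0.591 -0.302  0.015] depth pt [ 0.591 -0.302  0.014] n 281 c [350.1 199.9] [ 0.591 -0.305  0.015] diam 0.084
torch [ 0.734 -0.271  0.18 ] depth pt [ 0.739 -0.277  0.153] 
table z [ 0.519 -0.189 -0.004] [ 0.652 -0.191 -0.001]
```

View pics/crop.png

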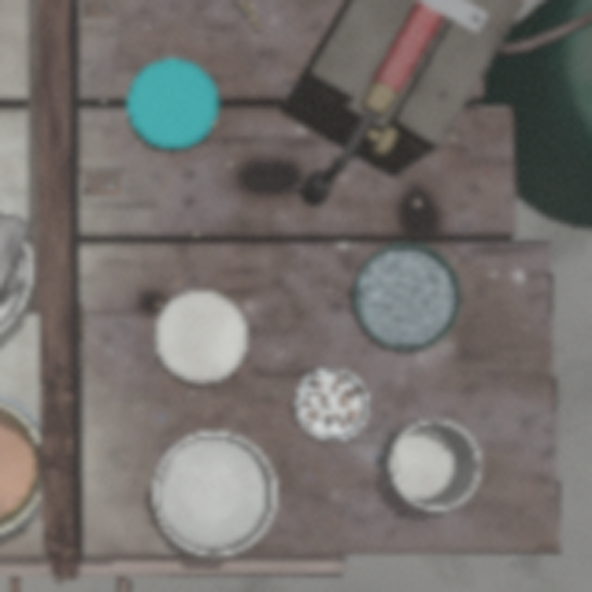

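The sizes match (96, 69 and 72 mm), so the choice is confirmed in the crop: tub (213,493), jar (434,466), white lid (201,336). I'll move high towards the tub with the fingers closing.

play_rows(
  series=[
    {"slide": [1.5, -1.6, 0], "twist": [0, 0, 0], "claw": 1},
    {"slide": [3.5, -3.7, 0], "twist": [0, 0, 0], "claw": 1},
    {"slide": [4, -4.3, 0], "twist": [0, 0, 0], "claw": 1},
    {"slide": [4, -4.3, 0], "twist": [0, 0, 0], "claw": 1},
    {"slide": [4, -4.3, 0], "twist": [0, 0, 0], "claw": 1},
    {"slide": [4, -4.3, 0], "twist": [0, 0, 0], "claw": 1},
    {"slide": [4, -4.3, 0], "twist": [0, 0, 0], "claw": 1},
    {"slide": [3.5, -3.7, 0], "twist": [0, 0, 0], "claw": 1},
    {"slide": [2, -2.1, 0], "twist": [0, 0, 0], "claw": 1},
    {"slide": [0, 0, 0], "twist": [0, 0, 0], "claw": 1},
  ],
)

```text
time_s: 1.35
eef_pos: [0.4019, -0.2299, 0.2502]
orientation: [-0.0, 0.986, 0.166, 0.0]
force: [0.2, -0.2, -0.3]
gripper_width: -0.0002
grasp_force: 0.0
```

```bash
cat > st.py <<'E'
from bench import *
from m import *
from scipy.spatial.transform import Rotation as Ro
def go(X):
    s=get_state();R=Ro.from_quat(np.roll(s['orientation'],-1)).as_matrix()
    e=np.array(s['eef_pos']);print("t",round(s['time_s'],2),"tcp",e.round(4),"q",np.round(s['q'],2),"w",s['gripper_width'],"F",np.round(s['force'],1),"z",R[:,2].round(3))
    print("slide cm",(R.T@(np.array(X)-e)*100).round(1))
    return R
E
python3 - <<'E'
from st import *
go([.439,-.147,.25])
c=camera_info('wrist');s=get_state();print("cam-tcp",(-np.array(c['R']).T@c['t']-s['eef_pos']).round(3))
c=np.load('top.npz')
for u,v in((248,60),(261,60),(254,276),(263,276)):print("board top",ray(c,u,v,.42).round(3))
E
```

```text
t 1.35 tcp [ 0.4019 -0.2299  0.2502] q [ 0.69  0.14 -0.29  2.    0.05  1.01 -0.86] w -0.00015197225343811118 F [ 0.2 -0.2 -0.3] z [-0.  0. -1.]
slide cm [ 6.2 -6.6  0. ]
cam-tcp [0.079 0.029 0.123]
board top [ 0.853 -0.005  0.42 ]
board top [ 0.853 -0.032  0.42 ]
board top [ 0.408 -0.015  0.42 ]
board top [ 0.408 -0.033  0.42 ]
```

play_rows(
  series=[
    {"slide": [2, -2.2, 0], "twist": [0, 0, 0], "claw": 1},
    {"slide": [2.5, -2.6, 0], "twist": [0, 0, 0], "claw": 1},
    {"slide": [1.7, -1.8, 0], "twist": [0, 0, 0], "claw": 1},
    {"slide": [0, 0, 2], "twist": [0, 0, 0], "claw": 1},
    {"slide": [0, 0, 4], "twist": [0, 0, 0], "claw": 1},
    {"slide": [0, 0, 4], "twist": [0, 0, 0], "claw": 1},
    {"slide": [0, 0, 2], "twist": [0, 0, 0], "claw": 1},
    {"slide": [0, 0, 1], "twist": [0, 0, 0], "claw": 1},
    {"slide": [0, 0, 0], "twist": [0, 0, 0], "claw": 1},
    {"slide": [0, 0, 0], "twist": [0, 0, 0], "claw": 1},
  ],
)

```text
time_s: 2.6
eef_pos: [0.4392, -0.1502, 0.1211]
orientation: [0.001, 0.987, 0.163, 0.001]
force: [-0.0, 0.8, 0.1]
gripper_width: 0.0001
grasp_force: 0.0
```

```bash
python3 - <<'E'
from st import *
import cv2
R=go([.439,-.147,.094])
s=get_state();tip=np.array(s['eef_pos'])+[0,0,-.019]
p,d=get_image('scene');c=camera_info('scene');c=dict(K=c['intrinsics'],R=np.array(c['R']),t=np.array(c['t']))
a=pix(c,tip);print("tip px",a,"cap px/m",c['K'][0,0]/(c['R']@tip+c['t'])[2], "tub px",pix(c,[.439,-.147,.045]))
cv2.imwrite('pics/s1.png',cv2.resize(p[130:310,170:370,::-1],None,fx=3.3,fy=3.3))
E
```

```text
t 2.6 tcp [ 0.4392 -0.1502  0.1211] q [ 0.53  0.32 -0.34  2.13  0.16  0.71 -1.17] w 0.00014903713499557906 F [-0.   0.8  0.1] z [ 0.002 -0.001 -1.   ]
slide cm [ 0.1 -0.3  2.7]
tip px [254.82725353 221.86911474] cap px/m 521.1856020296526 tub px [253.19185491 244.02937827]
```

View pics/s1.png

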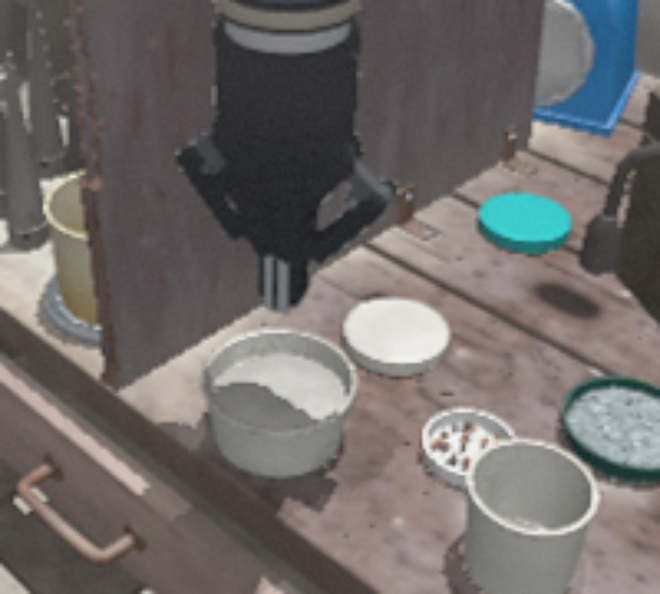

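The closed tips show at crop (278,309), which agrees with the 19 mm overhang over the tub. I'll come down the rest of the way and hold.

play_rows(
  series=[
    {"slide": [0.1, -0.3, 1.5], "twist": [0, 0, 0], "claw": 1},
    {"slide": [0, 0, 1.2], "twist": [0, 0, 0], "claw": 1},
    {"slide": [0, 0, 0], "claw": 1},
    {"slide": [0, 0, 0], "claw": 1},
    {"slide": [0, 0, 0], "claw": 1},
    {"slide": [0, 0, 0], "claw": 1},
    {"slide": [0, 0, 0], "claw": 1},
    {"slide": [0, 0, 0], "claw": 1},
    {"slide": [0, 0, 0], "claw": 1},
    {"slide": [0, 0, 0], "claw": 1},
  ],
)

```text
invalid input at $.series[2]: expected keys twist, slide, claw
```

play_rows(
  series=[
    {"slide": [0, 0, 0], "claw": 1},
    {"slide": [0, 0, 0], "claw": 1},
    {"slide": [0, 0, 0], "claw": 1},
    {"slide": [0, 0, 0], "claw": 1},
    {"slide": [0, 0, 0], "claw": 1},
    {"slide": [0, 0, 0], "claw": 1},
    {"slide": [0, 0, 0], "claw": 1},
    {"slide": [0, 0, 0], "claw": 1},
    {"slide": [0, 0, 0], "claw": 1},
    {"slide": [0, 0, 0], "claw": 1},
  ],
)

```text
invalid input at $.series[0]: expected keys twist, slide, claw
```

play_rows(
  series=[
    {"slide": [0, 0, 0], "claw": 1},
    {"slide": [0, 0, 0], "claw": 1},
    {"slide": [0, 0, 0], "claw": 1},
    {"slide": [0, 0, 0], "claw": 1},
    {"slide": [0, 0, 0], "claw": 1},
    {"slide": [0, 0, 0], "claw": 1},
  ],
)

```text
invalid input at $.series[0]: expected keys twist, slide, claw
```

```bash
python3 - <<'E'
from st import *
go([.439,-.147,.21])
go([.46,-.312,.21])
E
```

```text
t 2.65 tcp [ 0.4393 -0.1502  0.1212] q [ 0.53  0.32 -0.34  2.13  0.16  0.71 -1.17] w -0.00030428180643212637 F [ 0.6 -0.4 -0.4] z [ 0.002 -0.001 -1.   ]
slide cm [ 0.1 -0.3 -8.9]
t 2.65 tcp [ 0.4393 -0.1502  0.1212] q [ 0.53  0.32 -0.34  2.13  0.16  0.71 -1.17] w -0.00030428180643212637 F [ 0.6 -0.4 -0.4] z [ 0.002 -0.001 -1.   ]
slide cm [-3.2 16.  -8.9]
```

All keys are required in every row, so I'll repeat it with them.

play_rows(
  series=[
    {"slide": [0.1, -0.3, 1.5], "twist": [0, 0, 0], "claw": 1},
    {"slide": [0, 0, 1.2], "twist": [0, 0, 0], "claw": 1},
    {"slide": [0, 0, 0], "twist": [0, 0, 0], "claw": 1},
    {"slide": [0, 0, 0], "twist": [0, 0, 0], "claw": 1},
    {"slide": [0, 0, 0], "twist": [0, 0, 0], "claw": 1},
    {"slide": [0, 0, 0], "twist": [0, 0, 0], "claw": 1},
    {"slide": [0, 0, 0], "twist": [0, 0, 0], "claw": 1},
    {"slide": [0, 0, 0], "twist": [0, 0, 0], "claw": 1},
    {"slide": [0, 0, 0], "twist": [0, 0, 0], "claw": 1},
    {"slide": [0, 0, 0], "twist": [0, 0, 0], "claw": 1},
  ],
)

```text
time_s: 3.9
eef_pos: [0.4386, -0.1466, 0.0933]
orientation: [0.0, 0.987, 0.163, 0.0]
force: [0.3, 0.3, 0.6]
gripper_width: -0.0
grasp_force: 0.0
```

play_rows(
  series=[
    {"slide": [0, 0, 0], "twist": [0, 0, 0], "claw": 1},
    {"slide": [0, 0, 0], "twist": [0, 0, 0], "claw": 1},
    {"slide": [0, 0, 0], "twist": [0, 0, 0], "claw": 1},
    {"slide": [0, 0, 0], "twist": [0, 0, 0], "claw": 1},
    {"slide": [0, 0, 0], "twist": [0, 0, 0], "claw": 1},
    {"slide": [0, 0, 0], "twist": [0, 0, 0], "claw": 1},
    {"slide": [0, 0, 0], "twist": [0, 0, 0], "claw": 1},
    {"slide": [0, 0, 0], "twist": [0, 0, 0], "claw": 1},
    {"slide": [0, 0, 0], "twist": [0, 0, 0], "claw": 1},
    {"slide": [0, 0, 0], "twist": [0, 0, 0], "claw": 1},
  ],
)

```text
time_s: 5.15
eef_pos: [0.4386, -0.1466, 0.0933]
orientation: [0.0, 0.987, 0.163, 0.0]
force: [0.3, 0.1, -0.1]
gripper_width: -0.0002
grasp_force: 0.0
```

play_rows(
  series=[
    {"slide": [0, 0, 0], "twist": [0, 0, 0], "claw": 1},
    {"slide": [0, 0, 0], "twist": [0, 0, 0], "claw": 1},
    {"slide": [0, 0, 0], "twist": [0, 0, 0], "claw": 1},
    {"slide": [0, 0, 0], "twist": [0, 0, 0], "claw": 1},
    {"slide": [0, 0, 0], "twist": [0, 0, 0], "claw": 1},
    {"slide": [0, 0, 0], "twist": [0, 0, 0], "claw": 1},
    {"slide": [0, 0, 0], "twist": [0, 0, 0], "claw": 1},
    {"slide": [0, 0, 0], "twist": [0, 0, 0], "claw": 1},
  ],
)

```text
time_s: 6.15
eef_pos: [0.4386, -0.1466, 0.0933]
orientation: [0.0, 0.987, 0.163, 0.0]
force: [-0.8, -0.6, -0.6]
gripper_width: -0.0
grasp_force: 0.0
```

```bash
python3 - <<'E'
from st import *
go([.439,-.147,.094])
go([.46,-.312,.20])
E
```

```text
t 6.15 tcp [ 0.4386 -0.1466  0.0933] q [ 0.5   0.37 -0.33  2.16  0.19  0.65 -1.2 ] w -6.5365446448869855e-06 F [-0.8 -0.6 -0.6] z [ 0. -0. -1.]
slide cm [ 0.   0.1 -0.1]
t 6.15 tcp [ 0.4386 -0.1466  0.0933] q [ 0.5   0.37 -0.33  2.16  0.19  0.65 -1.2 ] w -6.5365446448869855e-06 F [-0.8 -0.6 -0.6] z [ 0. -0. -1.]
slide cm [ -3.3  16.4 -10.7]
```

play_rows(
  series=[
    {"slide": [0, 0, -2.5], "twist": [0, 0, 0], "claw": 1},
    {"slide": [0, 0, -4], "twist": [0, 0, 0], "claw": 1},
    {"slide": [0, 0, -4.2], "twist": [0, 0, 0], "claw": 1},
    {"slide": [-0.4, 2, 0], "twist": [0, 0, 0], "claw": 1},
    {"slide": [-0.7, 3.6, 0], "twist": [0, 0, 0], "claw": 1},
    {"slide": [-0.9, 4.4, 0], "twist": [0, 0, 0], "claw": 1},
    {"slide": [-0.8, 4, 0], "twist": [0, 0, 0], "claw": 1},
    {"slide": [-0.5, 2.4, 0], "twist": [0, 0, 0], "claw": 1},
    {"slide": [0, 0, 0], "twist": [0, 0, 0], "claw": 1},
    {"slide": [0, 0, 0], "twist": [0, 0, 0], "claw": 1},
  ],
)

```text
time_s: 7.4
eef_pos: [0.4603, -0.3106, 0.2001]
orientation: [-0.001, 0.986, 0.164, -0.0]
force: [1.2, -0.4, -0.7]
gripper_width: 0.0001
grasp_force: 0.0
```

```bash
python3 - <<'E'
from st import *
go([.46,-.312,.109])
E
```

```text
t 7.4 tcp [ 0.4603 -0.3106  0.2001] q [ 0.74  0.34 -0.28  1.86  0.11  0.95 -0.83] w 9.549992728113595e-05 F [ 1.2 -0.4 -0.7] z [-0.     0.001 -1.   ]
slide cm [-0.1  0.1  9.1]
```

play_rows(
  series=[
    {"slide": [0, 0.1, 2], "twist": [0, 0, 0], "claw": 1},
    {"slide": [0, 0, 3.2], "twist": [0, 0, 0], "claw": 1},
    {"slide": [0, 0, 2.6], "twist": [0, 0, 0], "claw": 1},
    {"slide": [0, 0, 1.3], "twist": [0, 0, 0], "claw": 1},
    {"slide": [0, 0, 0], "twist": [0, 0, 0], "claw": 1},
    {"slide": [0, 0, 0], "twist": [0, 0, 0], "claw": 1},
    {"slide": [0, 0, 0], "twist": [0, 0, 0], "claw": 1},
    {"slide": [0, 0, 0], "twist": [0, 0, 0], "claw": 1},
    {"slide": [0, 0, 0], "twist": [0, 0, 0], "claw": 1},
    {"slide": [0, 0, 0], "twist": [0, 0, 0], "claw": 1},
  ],
)

```text
time_s: 8.65
eef_pos: [0.4605, -0.3135, 0.1094]
orientation: [0.0, 0.987, 0.163, 0.0]
force: [0.5, -0.3, 0.5]
gripper_width: 0.0001
grasp_force: 0.0
```

play_rows(
  series=[
    {"slide": [0, 0, 0], "twist": [0, 0, 0], "claw": 1},
    {"slide": [0, 0, 0], "twist": [0, 0, 0], "claw": 1},
    {"slide": [0, 0, 0], "twist": [0, 0, 0], "claw": 1},
    {"slide": [0, 0, 0], "twist": [0, 0, 0], "claw": 1},
    {"slide": [0, 0, 0], "twist": [0, 0, 0], "claw": 1},
    {"slide": [0, 0, 0], "twist": [0, 0, 0], "claw": 1},
    {"slide": [0, 0, 0], "twist": [0, 0, 0], "claw": 1},
    {"slide": [0, 0, 0], "twist": [0, 0, 0], "claw": 1},
    {"slide": [0, 0, 0], "twist": [0, 0, 0], "claw": 1},
    {"slide": [0, 0, 0], "twist": [0, 0, 0], "claw": 1},
  ],
)

```text
time_s: 9.9
eef_pos: [0.4605, -0.3135, 0.1094]
orientation: [0.0, 0.987, 0.163, 0.0]
force: [0.1, -0.8, -0.0]
gripper_width: 0.0001
grasp_force: 0.0
```

play_rows(
  series=[
    {"slide": [0, 0, 0], "twist": [0, 0, 0], "claw": 1},
    {"slide": [0, 0, 0], "twist": [0, 0, 0], "claw": 1},
    {"slide": [0, 0, 0], "twist": [0, 0, 0], "claw": 1},
    {"slide": [0, 0, 0], "twist": [0, 0, 0], "claw": 1},
    {"slide": [0, 0, 0], "twist": [0, 0, 0], "claw": 1},
    {"slide": [0, 0, 0], "twist": [0, 0, 0], "claw": 1},
    {"slide": [0, 0, 0], "twist": [0, 0, 0], "claw": 1},
    {"slide": [0, 0, 0], "twist": [0, 0, 0], "claw": 1},
  ],
)

```text
time_s: 10.9
eef_pos: [0.4605, -0.3134, 0.1093]
orientation: [0.0, 0.987, 0.163, 0.0]
force: [1.0, -0.4, -0.3]
gripper_width: 0.0002
grasp_force: 0.0
```

```bash
python3 - <<'E'
from st import *
import cv2
go([.46,-.312,.109]); go([.561,-.1415,.20])
p,d=get_image('scene')
cv2.imwrite('pics/s2.png',cv2.resize(p[130:330,200:420,::-1],None,fx=3,fy=3))
E
```

```text
t 10.9 tcp [ 0.4605 -0.3134  0.1093] q [ 0.72  0.46 -0.25  1.94  0.16  0.76 -0.87] w 0.00016152633320696934 F [ 1.  -0.4 -0.3] z [ 0. -0. -1.]
slide cm [-0.  -0.2  0. ]
t 10.9 tcp [ 0.4605 -0.3134  0.1093] q [ 0.72  0.46 -0.25  1.94  0.16  0.76 -0.87] w 0.00016152633320696934 F [ 1.  -0.4 -0.3] z [ 0. -0. -1.]
slide cm [ 15.1 -13.   -9.1]
```

View pics/s2.png

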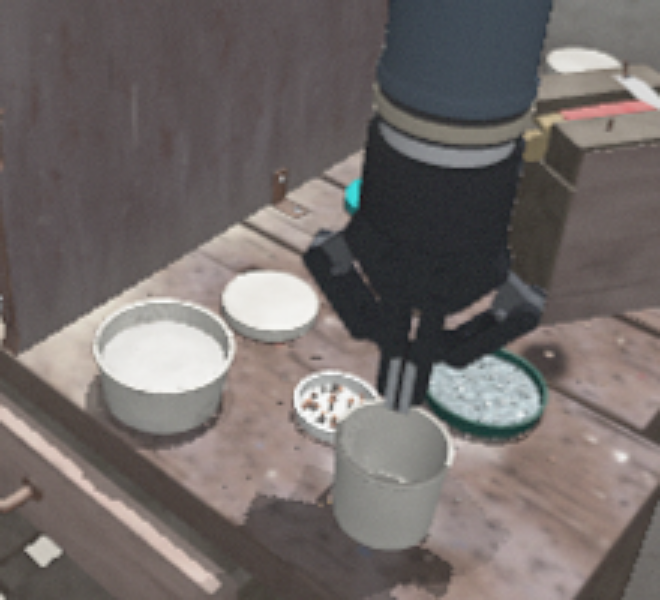

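The tips (crop 400,405) are over the jar's mouth and nothing has moved. I'll rise and go round the bead cap to the lid.

play_rows(
  series=[
    {"slide": [0, 0, -3], "twist": [0, 0, 0], "claw": 1},
    {"slide": [0, 0, -4], "twist": [0, 0, 0], "claw": 1},
    {"slide": [0, 0, -3], "twist": [0, 0, 0], "claw": 1},
    {"slide": [0.8, -2.8, 0], "twist": [0, 0, 0], "claw": 1},
    {"slide": [1.2, -4, 0], "twist": [0, 0, 0], "claw": 1},
    {"slide": [1.1, -3.8, 0], "twist": [0, 0, 0], "claw": 1},
    {"slide": [1.6, -1.9, 0], "twist": [0, 0, 0], "claw": 1},
    {"slide": [3.4, -0.2, 0], "twist": [0, 0, 0], "claw": 1},
    {"slide": [4, -0.2, 0], "twist": [0, 0, 0], "claw": 1},
    {"slide": [3, -0.1, 0], "twist": [0, 0, 0], "claw": 1},
  ],
)

```text
time_s: 12.2
eef_pos: [0.5629, -0.1408, 0.2094]
orientation: [-0.0, 0.987, 0.164, 0.0]
force: [-0.4, -0.8, -0.3]
gripper_width: -0.0
grasp_force: 0.0
```

play_rows(
  series=[
    {"slide": [0, 0, 0], "twist": [0, 0, 0], "claw": 1},
    {"slide": [0, 0, 0], "twist": [0, 0, 0], "claw": 1},
  ],
)

```text
time_s: 12.45
eef_pos: [0.5608, -0.1421, 0.209]
orientation: [0.0, 0.987, 0.163, -0.001]
force: [-0.3, 0.2, 0.3]
gripper_width: 0.0001
grasp_force: 0.0
```

```bash
python3 - <<'E'
from st import *
go([.561,-.1415,.063])
E
```

```text
t 12.45 tcp [ 0.5608 -0.1421  0.209 ] q [ 0.45  0.38 -0.36  1.8   0.15  0.99 -1.21] w 6.213389928973777e-05 F [-0.3  0.2  0.3] z [-0.001 -0.    -1.   ]
slide cm [ 0.1 -0.1 14.6]
```

play_rows(
  series=[
    {"slide": [0, 0, 2], "twist": [0, 0, 0], "claw": 1},
    {"slide": [0, 0, 4], "twist": [0, 0, 0], "claw": 1},
    {"slide": [0, 0, 4], "twist": [0, 0, 0], "claw": 1},
    {"slide": [0, 0, 2.8], "twist": [0, 0, 0], "claw": 1},
    {"slide": [0, 0, 1.8], "twist": [0, 0, 0], "claw": 1},
    {"slide": [0, 0, 0], "twist": [0, 0, 0], "claw": 1},
    {"slide": [0, 0, 0], "twist": [0, 0, 0], "claw": 1},
    {"slide": [0, 0, 0], "twist": [0, 0, 0], "claw": 1},
    {"slide": [0, 0, 0], "twist": [0, 0, 0], "claw": 1},
    {"slide": [0, 0, 0], "twist": [0, 0, 0], "claw": 1},
  ],
)

```text
time_s: 13.7
eef_pos: [0.5618, -0.1418, 0.0637]
orientation: [0.0, 0.987, 0.163, 0.0]
force: [-0.6, -0.8, -0.1]
gripper_width: -0.0
grasp_force: 0.0
```

play_rows(
  series=[
    {"slide": [0, 0, 0], "twist": [0, 0, 0], "claw": 1},
    {"slide": [0, 0, 0], "twist": [0, 0, 0], "claw": 1},
    {"slide": [0, 0, 0], "twist": [0, 0, 0], "claw": 1},
    {"slide": [0, 0, 0], "twist": [0, 0, 0], "claw": 1},
    {"slide": [0, 0, 0], "twist": [0, 0, 0], "claw": 1},
    {"slide": [0, 0, 0], "twist": [0, 0, 0], "claw": 1},
    {"slide": [0, 0, 0], "twist": [0, 0, 0], "claw": 1},
    {"slide": [0, 0, 0], "twist": [0, 0, 0], "claw": 1},
    {"slide": [0, 0, 0], "twist": [0, 0, 0], "claw": 1},
    {"slide": [0, 0, 0], "twist": [0, 0, 0], "claw": 1},
  ],
)

```text
time_s: 14.95
eef_pos: [0.5616, -0.1418, 0.0633]
orientation: [0.0, 0.987, 0.163, 0.0]
force: [-0.6, -0.5, 0.5]
gripper_width: 0.0001
grasp_force: 0.0
```

play_rows(
  series=[
    {"slide": [0, 0, 0], "twist": [0, 0, 0], "claw": 1},
    {"slide": [0, 0, 0], "twist": [0, 0, 0], "claw": 1},
    {"slide": [0, 0, 0], "twist": [0, 0, 0], "claw": 1},
    {"slide": [0, 0, 0], "twist": [0, 0, 0], "claw": 1},
    {"slide": [0, 0, 0], "twist": [0, 0, 0], "claw": 1},
    {"slide": [0, 0, 0], "twist": [0, 0, 0], "claw": 1},
    {"slide": [0, 0, 0], "twist": [0, 0, 0], "claw": 1},
    {"slide": [0, 0, 0], "twist": [0, 0, 0], "claw": 1},
    {"slide": [0, 0, 0], "twist": [0, 0, 0], "claw": 1},
    {"slide": [0, 0, 0], "twist": [0, 0, 0], "claw": 1},
  ],
)

```text
time_s: 16.2
eef_pos: [0.5616, -0.1418, 0.0633]
orientation: [0.0, 0.987, 0.163, 0.0]
force: [-0.6, 0.0, -0.4]
gripper_width: -0.0001
grasp_force: 0.0
```

```bash
python3 - <<'E'
from st import *
import cv2
go([.561,-.1415,.063])
p,d=get_image('scene')
cv2.imwrite('pics/s3.png',cv2.resize(p[130:330,200:420,::-1],None,fx=3,fy=3))
E
```

```text
t 16.2 tcp [ 0.5616 -0.1418  0.0633] q [ 0.41  0.56 -0.31  1.91  0.25  0.71 -1.29] w -0.00010549070419691643 F [-0.6  0.  -0.4] z [ 0. -0. -1.]
slide cm [-0. -0.  0.]
```

View pics/s3.png

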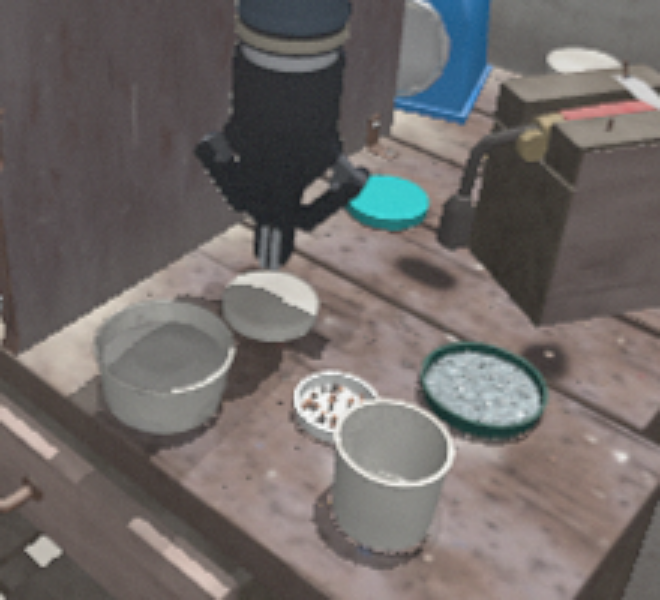

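The tips (crop 270,265) point at the white lid, with everything where it was before. I'm handing in.

```bash
python3 -c "
from bench import *
print(close_job())"
```

```text
the job is handed in; nothing more can be done
None
```

I pointed at the powder tub, then the empty jar, then its white lid, holding about 2.5–3 s at each with the fingertips about 3 cm above its top; nothing was touched or moved, and I handed in at about 16 s with the arm still pointing at the lid.

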